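Turn the leaf of the drinks recipe book

ROBOT

A 7-joint arm with a two-finger parallel gripper is mounted at the origin on a cart in front of the work surface, level with it; the furniture and walls round the work are solid. World frame = base frame: x ahead of the robot, y to its left, z up, the work surface at z = 0. Lengths are in m, angles in degrees, forces in N, time in s.
With the tool pointing down it reaches from about 0.425 to 0.875 m from the base axis. Payload 4.7 kg.
Tool frame: the origin (TCP) lies midway between the tips of the shut fingers; the grasp point (between the pads) lies 19 mm behind it; z points along the fingers, y is the line along which they close (so a half turn about z gives the same grasp; the last joint's range is limited). The gripper opens to 87 mm and grips with 3 to 60 N. Pads are 19 mm wide; open, the fingers measure 117 mm over their backs; the gripper's body (75 mm by 190 mm) begins 51 mm behind the grasp point.
Start: joints at [71.052, 18.392, -4.016, 83.108, 1.295, 78.541, -3.26], TCP at [0.22, -0.612, 0.223] pointing down, gripper open.
Joint ranges: [-163.93, 163.93], [-17.29, 119.83], [-79.2, 71.16], [3.27, 140.29], [-89.18, 269.18], [5.43, 117.66], [-154.24, 154.24]. Speed limits (degrees/s): [147.25, 147.25, 180, 180, 180, 180, 180].

INTERFACE

Orientations are given as [roll, pitch, yaw] about the fixed x, y, z axes, in that order (R = Rz(yaw) Ry(pitch) Rx(roll)).
In Python, from cell import env, viewer, boxes_of, masks_of gives the robot as it stands. The module is installed in compiled form; this text tells all that it offers.
- The arm moves only by the tool apply_moves, never from a script. Its argument "moves" is a list of rows, each a list of 7 numbers: the shift along the tool's x, y, z scaled (see below), then the turn, a rotation vector about the tool's x, y, z scaled (see below), then the opening, from 0 (shut) to 1 (fully open). A call has 1 to 20 rows; each row is the pose to reach, as a shift and turn from the pose commanded when the call began, along the tool's axes at that moment; what a row does not reach only later rows make up. The controller multiplies each number of a shift by 0.2 m and each number of a turn by 1.5 rad. A row lasts 1/10 s, in which the tool goes at most 50 mm and 8.59 degrees, less where a joint would pass 70% of its speed; a pose out of reach is approached as far as the arm can. A call with a number of a shift or a turn outside -1 to 1 is refused whole. A call with a gripper value outside its range is refused whole. The fingers move at their own pace and stop on an object; "grip_force" is the grip in N (left out, the last holds). Time passes only in rows, so rows that repeat a pose let the fingers close. It gives the time, the measured TCP pose, the force, the opening and the grip force at its end, in the units of the state.
- env.get_obs(): the state, without advancing time (a new reading comes with each control period).
- viewer.read_camera(name): name is "side" or "top" or "wrist"; returns the picture (480x640x3 uint8, red, green, blue); there is no depth.
- viewer.get_calibration(name): a dict with "fov_y" (degrees; the focal length in pixels is half the picture's height over the tangent of half this angle, whatever the lens; pixels are square), "cx", "cy" (the principal point, pixels), "position" and "orientation" of the camera in the world. Camera axes: x right, y up, looking along -z (the intrinsics and any distortion apply to the point x, -y, -z); pixel columns grow to the right and rows downward; lengths in m; the calibration is good to about 2 mm. The wrist camera is an equidistant fisheye: a pixel r from the principal point sees the ray r / f radians off the axis. A picture is of the moment at which its call begins: read the wrist's pose just before it. get_calibration takes no time and is no camera call; for the wrist camera it gives the pose at the moment of the call.
- env.sign_off(): hands the job in; it is judged then, once.
Trained networks look in the newest picture that a camera, given by its name, has taken for a name from the list of things; names that differ only in an ending like _2 or _b are one class to them, and where a whole thing is asked for, a point or a joint stands for the part that bears it (a point fixed in the world has none). Each returns a list of dicts, best first, with "conf" (0 to 1); they miss things now and then, are a little off and sometimes report something else, mostly with a low value. They report only what shows in the picture. A call takes as long as a camera call. They do not tell look-alikes from the thing itself.
- boxes_of(camera, target): "location" ([column, row] in pixels, amid what is visible of it).
- masks_of(camera, target): "pixels" (480x640 bool, what is visible of it) and "location" ([column, row] in pixels, amid what is visible of it).
The state is a dict: "time_s": time; "qpos": joint angles; "joint_velocities": joint speeds; "effort": joint torques, N m; "tool_pos": TCP position; "tool_rot": TCP orientation; "force": force on the tool from outside, world axes, zero at the start; "wrist_torque": the same for the moment, N m; "grip_width": finger opening in m; "grasp_force": force on a finger pad.
Only numpy, scipy, OpenCV 4.12 (cv2) and the standard library are available. Lean on these libraries where they do the work, as an engineer would, in place of code of your own. Each camera call takes 0.05 s, during which the arm holds its last target. There are 200 camera calls.

TASK

The drinks recipe book lies open with a slate coaster left on its left-hand page and its amber-tabbed leaf standing half turned on the right. First push the coaster with the fingertips off the left side of the book until it lies flat on the worktop, without picking it up; then push the amber-tabbed leaf, without gripping it, over the spine until it lies flat on the left-hand page. Leave the green-tabbed leaf lying on the right, keep the leaf from coming down on the coaster, and do not disturb the things around the book.

Things in the scene. Friction and masses are not known exactly. Their poses are not given: they have to be found in the camera images.
- book: Wire-bound book of stiff card leaves, open, fixed on the worktop; navy covers 180 (x) by 340 mm (y). Origin on the worktop under mid-spine; x along the spine away from the reader, y to the left-hand page. That page's top is 11.5 mm up and reaches 165 mm from the spine (cover 170); its blue tab, 40 mm long at x = +55 mm, reaches 176 mm. Wire spine 17 mm wide, 20 mm high.
- book_spine (a point): The middle of the axis about which the amber leaf turns: 13.5 mm above the worktop over the book's origin. The axis runs along the book's x.
- leaf_amber (a joint): Angle of the amber-tabbed leaf, rad: 0 flat on the right, 1.57 upright, 3.14 flat on the left-hand page (its stop). Stiff white card 3 mm thick, 170 mm along the spine, reaching 165 mm from the axis, 120 g. The wires bind, so it stays at whatever angle it is left; about 2 N at the free edge turns it. Starts raised 0.45 to 0.8.
- amber_tab (a point): The middle of the amber tab: 170 mm from the axis, in the middle of the leaf's free edge (book x = 0). The tab is 40 mm along the edge and stands out 11 mm past it, to 176 mm from the axis. The point turns with the leaf.
- leaf_green (a joint): Angle of the green-tabbed leaf lying under the amber one, in rad: 0 flat on the right, where it must stay. Same size; it turns easily about an axis 10 mm above the worktop, and its upper face lies 11.5 mm above the worktop.
- green_tab (a point): The middle of the green tab, 170 mm from the spine axis, at book x = -55 mm (nearer the reader).
- coaster: Round black slate coaster, 96 mm across, 7 mm thick, about 0.11 kg, loose, lying on the left-hand page. Origin at the centre of its underside, z up. Its centre starts 95 to 112 mm to the left of the spine, at book x between -25 and 25 mm.
- jigger: Gold-coloured double spirit measure standing behind or to the right of the book, 49 mm across, 82 mm high; origin at the centre of its underside. Bystander.
- glass: Clear tumbler standing behind the book, 81 mm across, 91 mm high; origin at the centre of its underside. Bystander.
- salt_shaker: Glass salt shaker with a grey domed cap standing to the right of or behind the book, 44 mm across, 90 mm high; origin at the centre of its underside. Bystander.
Things that resemble listed ones, but are neither listed nor needed, are in the scene too. There is more than one size of the coaster; the one meant has the size given above.

How it is judged:
By the outcome, as a careful person would: the job done as asked, in the order asked, and still so for the second after the job is handed in, with the robot touching nothing.
It also fails if it takes over 54 s, if anything falls off the work surface, if the arm or the gripper's body presses on something with over 40 N, if the wrist force passes 120 N, or if a joint passes its speed limit or range.

## Working session

There is one attempt and no reset: what is moved stays moved. The work goes in short steps, Python scripts to look and compute and a tool call to move; the robot and the scene stay as the last step left them, time stands still between calls to the robot, and variables do not carry over. Pictures are saved under pics/ and viewed, at most 10 in all, crops included, and the job is handed in when it is done.

Besides the shell and the picture viewer there is one more tool, called after "Call:" as a command line: name --pt "numbers of a row" for each row, then --argument value for the rest. apply_moves: Moves the arm, as the interface text tells. Shifts and turns lie within -1 to 1; 1 stands for 0.2 m of shift or 1.5 rad of turn. Its arguments: {"type":"object","properties":{"moves":{"type":"array","items":{"type":"array","items":{"type":"number","minimum":-1,"maximum":1}}},"grip_force":{"type":"number"}},"required":["moves"]}

```bash
mkdir -p pics; cat > h.py <<'E'
import numpy as np, cv2
from scipy.spatial.transform import Rotation as R
from cell import env, viewer, boxes_of, masks_of
def ray(c,px):
    k=viewer.get_calibration(c); f=240/np.tan(np.radians(k['fov_y'])/2)
    u=(px[0]-k['cx'])/f; v=(px[1]-k['cy'])/f
    if c=='wrist':
        r=np.hypot(u,v); s=np.sin(r)/r if r>1e-9 else 1; d=np.array([u*s,-v*s,-np.cos(r)])
    else: d=np.array([u,-v,-1.])
    o=k['orientation']; M=rot(o)
    return np.array(k['position']),M@d
def rot(o):
    o=np.array(o,float)
    if o.shape==(3,3): return o
    if o.size==4: return R.from_quat(o).as_matrix()
    return R.from_euler('xyz',o,degrees=True).as_matrix()
def at(c,px,z):
    p,d=ray(c,px); return p+d*(z-p[2])/d[2]
def proj(c,P):
    k=viewer.get_calibration(c); f=240/np.tan(np.radians(k['fov_y'])/2)
    q=rot(k['orientation']).T@(np.array(P)-k['position']); x,y,z=q[0],-q[1],-q[2]
    if c=='wrist':
        r=np.hypot(x,y); t=np.arctan2(r,z); return np.array([k['cx']+f*t*x/r,k['cy']+f*t*y/r])
    return np.array([k['cx']+f*x/z,k['cy']+f*y/z])
E
python3 - <<'E'
from h import *
print(env.get_obs())
for c in ['top','side']:
    im=viewer.read_camera(c); cv2.imwrite(f'pics/{c}0.png',im[:,:,::-1]); print(c,viewer.get_calibration(c))
    for t in ['book','leaf_amber','amber_tab','green_tab','leaf_green','coaster','jigger','glass','salt_shaker']:
        print(t,[(np.round(b['location']),round(b['conf'],2)) for b in boxes_of(c,t)][:4])
E
```

```text
{'time_s': 0.0, 'qpos': array([71.05104788, 18.43754752, -4.01747887, 83.17553255,  1.2955716 ,
       78.54040294, -3.26202984]), 'joint_velocities': array([ 0.02757242, -0.01985628, -0.02072568,  0.03234433, -0.08553301,
       -0.01764898, -0.02131166]), 'effort': array([ 2.78947664e-04, -4.91289496e+01, -4.03695619e-01, -3.12525773e+01,
       -6.38461090e-02,  4.36897378e-02,  1.69724290e-04]), 'tool_pos': array([ 0.21949892, -0.61122549,  0.2214734 ]), 'tool_rot': array([-1.79891802e+02,  5.74288234e-03,  1.97586533e+01]), 'force': array([-1.1454061 , -0.50430761, -0.63926061]), 'wrist_torque': array([-0.01304775, -0.00549006,  0.02151353]), 'grasp_force': 0.0, 'grip_width': 0.08730749238619645}
top {'fov_y': 49.22677093717716, 'cx': 321.88159690443507, 'cy': 245.75234775996393, 'position': array([ 0.37117697, -0.03711516,  1.45641771]), 'orientation': array([  7.90724054,   0.85583678, -91.21723146])}
book [(array([337., 276.]), 0.83), (array([263., 196.]), 0.5)]
leaf_amber [(array([353., 271.]), 0.84)]
amber_tab [(array([354., 272.]), 0.84)]
green_tab [(array([385., 273.]), 0.74)]
leaf_green [(array([389., 274.]), 0.66)]
coaster [(array([202., 285.]), 0.94), (array([299., 289.]), 0.86), (array([181., 315.]), 0.6)]
jigger [(array([451., 240.]), 0.82), (array([337., 272.]), 0.54)]
glass [(array([262., 194.]), 0.76)]
salt_shaker [(array([325., 202.]), 0.79)]
side {'fov_y': 52.767969641529966, 'cx': 317.9144044604221, 'cy': 238.25820071688983, 'position': array([ 0.61630353, -1.03326269,  0.60574966]), 'orientation': array([60.18717572,  0.17158685,  3.08909303])}
book [(array([285., 259.]), 0.63)]
leaf_amber [(array([285., 238.]), 0.77), (array([280., 223.]), 0.67)]
amber_tab [(array([286., 236.]), 0.86)]
green_tab [(array([288., 270.]), 0.95)]
leaf_green [(array([284., 268.]), 0.6)]
coaster [(array([280., 223.]), 0.8), (array([292., 188.]), 0.62)]
jigger [(array([312., 328.]), 0.89)]
glass []
salt_shaker []
```

View pics/top0.png

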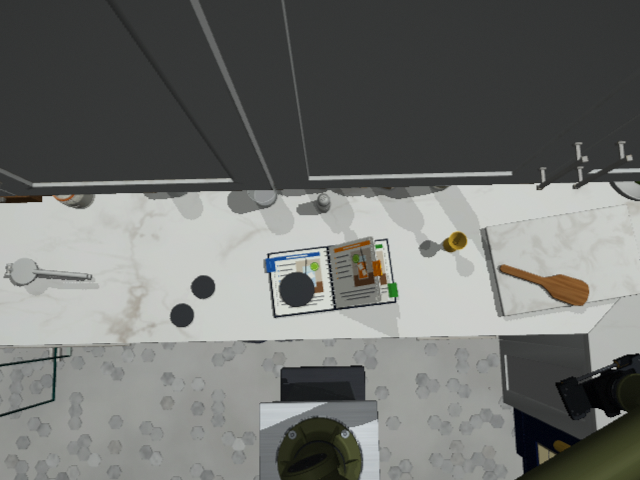

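View pics/side0.png

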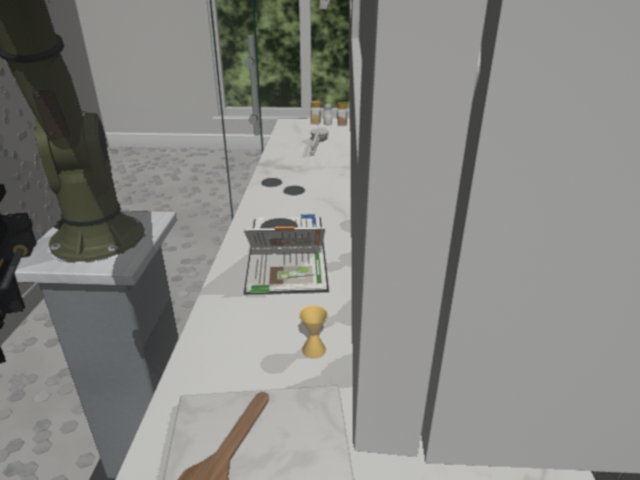

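```bash
python3 - <<'E'
from h import *
c=[(268,255),(389,239),(397,301),(275,318)]
P=[at('top',p,0.004)[:2] for p in c]; print(np.round(P,3)); 
print([np.linalg.norm(P[i]-P[(i+1)%4]) for i in range(4)])
o=np.mean(P,0); yd=(P[0]+P[3]-P[1]-P[2]); print('o',o,'yaw',np.degrees(np.arctan2(-yd[0],yd[1])))
viewer.read_camera('top')
for t in ['coaster','jigger','salt_shaker','glass']:
    for m in masks_of('top',t):
        z=.0185 if t=='coaster' else 0.08; ys,xs=np.nonzero(m['pixels']); 
        if len(xs): print(t,round(m['conf'],2),at('top',m['location'],z).round(3),xs.min(),xs.max(),ys.min(),ys.max(),len(xs))
print('amber tab @.1', at('top',(379,268),.1).round(3),'coasters z.007',at('top',(203,287),.007).round(3),at('top',(181,315),.007).round(3))
print('green',at('top',(393,290),.0115).round(3),'blue',at('top',(270,265),.0115).round(3))
print('cabinet edge z0',at('top',(300,185),0),at('top',(300,185),.5), 'front edge', at('top',(300,339),0))
im=viewer.read_camera('top'); cv2.imwrite('pics/crop.png',cv2.resize(im[180:350,160:480],None,fx=2.5,fy=2.5,interpolation=2)[:,:,::-1])
E
```

```text
[[ 0.551  0.132]
 [ 0.588 -0.208]
 [ 0.415 -0.223]
 [ 0.376  0.113]]
[np.float64(0.34150583330673323), np.float64(0.17371669515920532), np.float64(0.33896972153438887), np.float64(0.17589889156064717)]
o [ 0.48238962 -0.04654315] yaw 6.455179033450399
coaster 0.88 [0.446 0.045 0.018] 279 313 272 306 969
coaster 0.67 [0.462 0.309 0.018] 191 214 275 298 437
coaster 0.59 [0.389 0.367 0.018] 169 193 303 326 460
jigger 0.9 [ 0.566 -0.372  0.08 ] 443 466 231 251 365
salt_shaker 0.49 [ 0.685 -0.027  0.08 ] 316 330 193 211 224
salt_shaker 0.37 [ 0.491 -0.183  0.08 ] 354 397 241 305 763
glass 0.63 [0.705 0.143 0.08 ] 248 276 187 206 398
amber tab @.1 [ 0.498 -0.168  0.1  ] coasters z.007 [0.465 0.312 0.007] [0.389 0.372 0.007]
green [ 0.445 -0.213  0.012] blue [0.522 0.125 0.012]
cabinet edge z0 [0.75041789 0.03907732 0.        ] [0.62022141 0.01291982 0.5       ] front edge [0.31730874 0.04578868 0.        ]
```

View pics/crop.png

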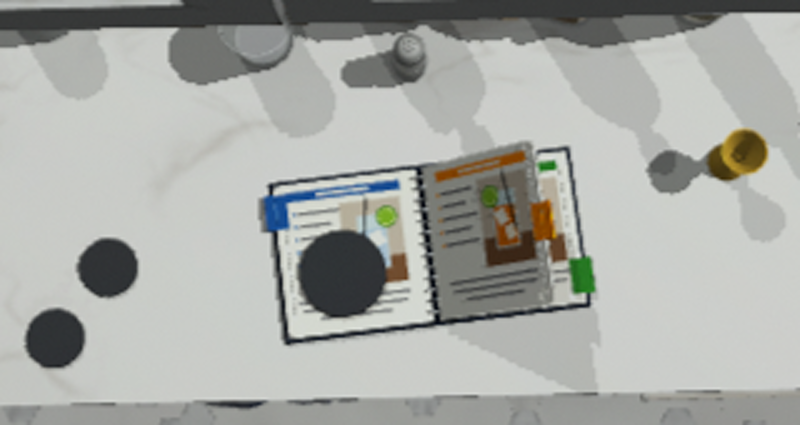

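```bash
cat >> h.py <<'E'
O=np.array([.4824,-.0465]); YAW=6.5
def b2w(x,y):
    c,s=np.cos(np.radians(YAW)),np.sin(np.radians(YAW)); return O+[c*x-s*y,s*x+c*y]
def w2b(p):
    c,s=np.cos(np.radians(YAW)),np.sin(np.radians(YAW)); d=np.array(p)[:2]-O; return np.array([c*d[0]+s*d[1],-s*d[0]+c*d[1]])
def rel(pos,rpy,frm=None,frpy=None):
    o=env.get_obs(); A=R.from_euler('xyz',frpy if frpy is not None else o['tool_rot'],degrees=True); p=frm if frm is not None else o['tool_pos']
    B=R.from_euler('xyz',rpy,degrees=True)
    return np.r_[A.inv().apply(np.array(pos)-p)/.2,(A.inv()*B).as_rotvec()/1.5].round(3)
E
python3 - <<'E'
from h import *
s=np.array([.2195,-.6112,.2215]); t=np.r_[b2w(-.025,.028),.2]; r=[180,0,19.76]
for i in range(3):
    n=s+(t-s)/(3-i); yn=r[2]+(-83.5-r[2])/(3-i)
    print(n.round(3),yn,rel(n,[180,0,yn],s,r)); s=n; r=[180,0,yn]
E
```

```text
[ 0.298 -0.415  0.214] -14.66 [ 0.701 -0.793  0.036  0.    -0.     0.4  ]
[ 0.376 -0.218  0.207] -49.08 [ 0.13  -1.05   0.036  0.    -0.     0.4  ]
[ 0.454 -0.022  0.2  ] -83.5 [-0.486 -0.94   0.036  0.    -0.     0.4  ]
```

Call:
apply_moves --pt "0.701 -0.793 0.036 0 0 0.4 0.5" --pt "0.701 -0.793 0.036 0 0 0.4 0.5" --pt "0.701 -0.793 0.036 0 0 0.4 0.5" --pt "0.701 -0.793 0.036 0 0 0.4 0.5" --pt "0.701 -0.793 0.036 0 0 0.4 0.5" --pt "0.701 -0.793 0.036 0 0 0.4 0.5"

```text
time_s: 1.9
tool_pos: [0.2995, -0.4134, 0.2159]
tool_rot: [180.0, -0.0, -14.3]
force: [-0.2, -0.9, -0.8]
grip_width: 0.0476
grasp_force: 0.0
```

Call:
apply_moves --pt "0.13 -1 0.036 0 0 0.4 0.5" --pt "0.13 -1 0.036 0 0 0.4 0.5" --pt "0.13 -1 0.036 0 0 0.4 0.5" --pt "0.13 -1 0.036 0 0 0.4 0.5" --pt "0.13 -1 0.036 0 0 0.4 0.5" --pt "0.13 -1 0.036 0 0 0.4 0.5"

```text
time_s: 2.5
tool_pos: [0.3747, -0.2277, 0.2086]
tool_rot: [-180.0, -0.1, -48.8]
force: [-1.0, -0.1, -0.5]
grip_width: 0.0439
grasp_force: 0.0
```

```bash
python3 - <<'E'
from h import *
o=env.get_obs(); print(o['tool_pos'],o['tool_rot'],o['time_s'])
print(rel(np.r_[b2w(-.025,.028),.16],[180,0,-83.5]))
E
```

```text
[ 0.37468897 -0.22769368  0.20855058] [-1.79986982e+02 -5.71523452e-02 -4.87949363e+01] 2.5
[-0.513 -0.979  0.242 -0.    -0.001  0.404]
```

Call:
apply_moves --pt "-0.51 -0.98 0.1 0 0 0.404 0.5" --pt "-0.51 -0.98 0.1 0 0 0.404 0.5" --pt "-0.51 -0.98 0.1 0 0 0.404 0.5" --pt "-0.51 -0.98 0.1 0 0 0.404 0.5" --pt "-0.51 -0.98 0.24 0 0 0.404 0.5" --pt "-0.51 -0.98 0.24 0 0 0.404 0.5" --pt "-0.51 -0.98 0.24 0 0 0.404 0.5"

```text
time_s: 3.2
tool_pos: [0.4461, -0.0483, 0.1861]
tool_rot: [-178.7, -0.4, -81.9]
force: [-0.4, 0.1, 2.4]
grip_width: 0.0435
grasp_force: 0.0
```

```bash
python3 - <<'E'
from h import *
o=env.get_obs(); print(o['tool_pos'],o['tool_rot'],o['time_s'])
k=viewer.get_calibration('wrist'); print(k)
im=viewer.read_camera('wrist').copy()
print([(m['location'],round(m['conf'],2),at('wrist',m['location'],.0185).round(4),w2b(at('wrist',m['location'],.0185)).round(4)) for m in masks_of('wrist','coaster')])
for n,P,c in [('A',(.09,.17),0),('B',(-.09,.17),0),('C',(.09,-.17),0),('D',(-.09,-.17),0),('E',(-.09,0),0)]:
    q=proj('wrist',np.r_[b2w(*P),.003]); cv2.circle(im,tuple(int(v) for v in q),4,(255,0,0),1); print(n,q)
cv2.imwrite('pics/w1.png',im[:,:,::-1])
E
```

```text
[ 0.44612185 -0.0482694   0.18612734] [-178.74519177   -0.37757645  -81.86696844] 3.2
{'fov_y': 65.70646984690485, 'cx': 317.6218332960199, 'cy': 238.10464109665133, 'position': array([ 0.45255343, -0.1190623 ,  0.34788126]), 'orientation': array([ -14.88509662,    1.21866599, -171.88732703])}
[([305.1, 298.3], 0.59, array([0.4475, 0.0322, 0.0185]), array([-0.0258,  0.0821]))]
A [202.04074421 357.06348197]
B [362.4893245  366.23885872]
C [192.80152568  34.4450415 ]
D [383.95956683  34.29000299]
E [376.18551154 213.47343203]
```

View pics/w1.png

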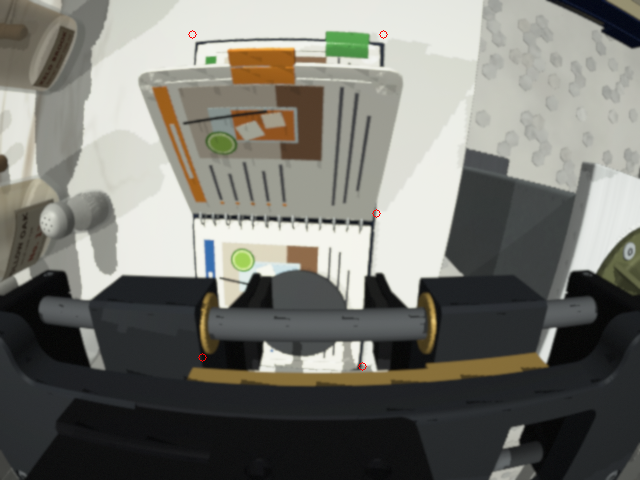

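```bash
python3 - <<'E'
from h import *
print(rel(np.r_[b2w(-.025,.030),.16],[180,0,-83.5]))
E
```

```text
[-0.118 -0.065  0.115 -0.01  -0.004  0.023]
```

Call:
apply_moves --pt "-0.118 -0.065 0.115 -0.01 -0.004 0.023 0.5" --pt "-0.118 -0.065 0.115 -0.01 -0.004 0.023 0.5" --pt "-0.118 -0.065 0.115 -0.01 -0.004 0.023 0.5" --pt "-0.118 -0.065 0.115 -0.01 -0.004 0.023 0.5"

```text
time_s: 3.7
tool_pos: [0.4486, -0.0261, 0.1646]
tool_rot: [-179.3, 0.4, -83.2]
force: [-0.3, 0.8, 0.1]
grip_width: 0.0436
grasp_force: 0.0
```

```bash
python3 - <<'E'
from h import *
o=env.get_obs(); print(o['tool_pos'],o['tool_rot'],o['time_s'],np.abs(o['joint_velocities']).max())
im=viewer.read_camera('wrist').copy()
for c,t in [('wrist','green_tab')]:
  for m in masks_of(c,t): print(t,round(m['conf'],2),w2b(at(c,m['location'],.0105)).round(4))
# known-tip check and corners drawn
for P in [(.09,-.17,.003),(-.09,-.17,.003),(-.09,0,.003),(.09,0,.003),(-.09,.17,.003)]:
    q=proj('wrist',np.r_[b2w(*P[:2]),P[2]]); cv2.circle(im,tuple(int(v) for v in q),4,(255,0,0),1)
cv2.imwrite('pics/w2.png',im[:,:,::-1])
viewer.read_camera('top')
for c,t,z in [('top','green_tab',.0115),('top','coaster',.0185)]:
  for m in masks_of(c,t):
    ys,xs=np.nonzero(m['pixels']); print(t,round(m['conf'],2),w2b(at(c,[xs.mean(),ys.mean()],z)).round(4),len(xs))
viewer.read_camera('side')
for m in masks_of('side','green_tab'): print('side',m['conf'],w2b(at('side',m['location'],.0115)).round(4))
for t in ['leaf_amber','amber_tab']:
  for m in masks_of('side',t): print(t,m['conf'],m['location'])
  pass
for a in np.arange(.4,.9,.1): print(a,proj('side',np.r_[b2w(0,-.17*np.cos(a)),.0135+.17*np.sin(a)]).round(1))
E
```

```text
[ 0.44864571 -0.02608785  0.16463663] [-179.28671197    0.39702176  -83.2161106 ] 3.7 1.0755859003478063
green_tab 0.65 [-0.047  -0.1577]
green_tab 0.54 [ 0.0056 -0.0834]
green_tab 0.74 [-0.0038 -0.1467] 796
coaster 0.88 [-0.0072  0.1276] 288
coaster 0.69 [0.0261 0.355 ] 399
coaster 0.69 [-0.0446  0.4232] 432
side 0.94 [ 0.0038 -0.0914]
leaf_amber 0.65 [284.4, 236.8]
leaf_amber 0.18 [288.2, 270.1]
amber_tab 0.6 [283.4, 237.4]
0.4 [283.8 258.3]
0.5 [283.5 250. ]
0.6 [283.2 241.7]
0.7 [283.  233.4]
0.7999999999999999 [282.8 225.4]
```

View pics/w2.png

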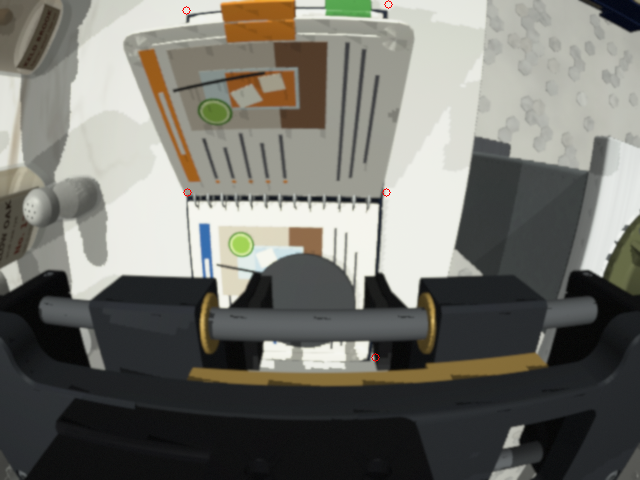

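```bash
python3 - <<'E'
from h import *
for p in [(334.8,308.8),(328,246)]: print('top spine',w2b(at('top',p,.015)).round(4))
for p in [(189,200),(381,200)]: print('wrist spine',w2b(at('wrist',p,.015)).round(4))
for p in [(189,17),(384,14)]: print('wrist right corners',w2b(at('wrist',p,.003)).round(4))
print('coaster near edge',w2b(at('wrist',(305,254),.0185)).round(4), 'sides',w2b(at('wrist',(262,300),.0185)).round(4),w2b(at('wrist',(354,300),.0185)).round(4))
print('tcp', w2b(env.get_obs()['tool_pos']), 'tip px',proj('wrist',env.get_obs()['tool_pos']))
print(rel(np.r_[b2w(-.025,.035),.03],[180,0,-83.5]))
E
```

```text
top spine [-0.0852  0.0048]
top spine [ 0.0888 -0.0004]
wrist spine [0.0831 0.005 ]
wrist spine [-0.084  0.005]
wrist right corners [ 0.0862 -0.1629]
wrist right corners [-0.0868 -0.1598]
coaster near edge [-0.0194  0.0524] sides [0.0203 0.0972] [-0.0636  0.0961]
tcp [-0.03151849  0.02545132] tip px [317.25178433 295.23201861]
[-0.043 -0.026  0.668 -0.007  0.005  0.003]
```

```bash
sed -i 's/^O=.*/O=np.array([.4824,-.0465])+.005*np.array([-.113,.9936])/' h.py; python3 - <<'E'
from h import *
for z in (.03,.0145): print(rel(np.r_[b2w(-.023,.030),z],[180,0,-83.5]))
E
```

```text
Traceback (most recent call last):
  File "h.py", line 27, in b2w
    c,s=np.cos(np.radians(YAW)),np.sin(np.radians(YAW)); return O+[c*x-s*y,s*x+c*y]
                          ^^^
NameError: name 'YAW' is not defined
```

```bash
sed -i 's/^O=.*/&; YAW=6.5/' h.py; python3 - <<'E'
from h import *
for z in (.03,.0145): print(rel(np.r_[b2w(-.023,.030),z],[180,0,-83.5]))
E
```

```text
[-0.043 -0.036  0.668 -0.007  0.005  0.003]
[-0.042 -0.035  0.746 -0.007  0.005  0.003]
```

Call:
apply_moves --pt "-0.043 -0.036 0.2 -0.007 0.005 0.003 0.5" --pt "-0.043 -0.036 0.4 -0.007 0.005 0.003 0.5" --pt "-0.043 -0.036 0.55 -0.007 0.005 0.003 0.5" --pt "-0.043 -0.036 0.66 -0.007 0.005 0.003 0.5" --pt "-0.043 -0.036 0.66 -0.007 0.005 0.003 0.5" --pt "-0.043 -0.036 0.66 -0.007 0.005 0.003 0.5" --pt "-0.043 -0.036 0.66 -0.007 0.005 0.003 0.5"

```text
time_s: 4.85
tool_pos: [0.4076, -0.0175, 0.0662]
tool_rot: [-177.6, -0.0, -83.2]
force: [-0.1, -0.3, -0.1]
grip_width: 0.0433
grasp_force: 0.0
```

```bash
python3 - <<'E'
from h import *
o=env.get_obs(); print(w2b(o['tool_pos']),o['tool_pos'][2])
for y,z in ((.030,.0142),(.06,.0142),(.185,.0142)): print(rel(np.r_[b2w(-.023,y),z],[180,0,-83.5]))
E
```

```text
[-0.07107755  0.03227108] 0.0662491442529051
[ 0.012 -0.229  0.27  -0.028  0.     0.003]
[-0.138 -0.23   0.27  -0.028  0.     0.003]
[-0.762 -0.233  0.27  -0.028  0.     0.003]
```

```bash
python3 - <<'E'
from h import *
o=env.get_obs(); print(o['qpos'].round(1),o['joint_velocities'].round(1),o['tool_pos'],o['tool_rot'],o['effort'].round(1))
E
```

```text
[  87.1  -16.2  -79.1  125.9  -19.9   56.4 -154.2] [ 0.  -0.1 -0.1 -0.4 -0.  -0.2 -0. ] [ 0.40756115 -0.01751457  0.06624914] [-1.77560114e+02 -6.35985489e-04 -8.32277841e+01] [ -0.    4.9   7.1 -25.6  -0.   -0.2   0. ]
```

```bash
python3 - <<'E'
from h import *
print(rel(np.r_[.5,-.02,.24],[180,0,-60]))
E
```

```text
[ 0.067 -0.494 -0.848 -0.028 -0.006 -0.27 ]
```

Call:
apply_moves --pt "0 0 -0.25 -0.028 0 0 0.5" --pt "0 0 -0.5 -0.028 0 0 0.5" --pt "0.067 -0.494 -0.848 -0.028 -0.006 -0.27 0.5" --pt "0.067 -0.494 -0.848 -0.028 -0.006 -0.27 0.5" --pt "0.067 -0.494 -0.848 -0.028 -0.006 -0.27 0.5" --pt "0.067 -0.494 -0.848 -0.028 -0.006 -0.27 0.5" --pt "0.067 -0.494 -0.848 -0.028 -0.006 -0.27 0.5" --pt "0.067 -0.494 -0.848 -0.028 -0.006 -0.27 0.5"

```text
time_s: 5.65
tool_pos: [0.4981, -0.0202, 0.2384]
tool_rot: [179.8, 0.1, -60.1]
force: [-0.4, 0.5, 0.6]
grip_width: 0.0435
grasp_force: 0.0
```

Call:
apply_moves --pt "0 0 0 0 0 -0.1 0.5" --pt "0 0 0 0 0 -0.2 0.5" --pt "0 0 0 0 0 -0.3 0.5" --pt "0 0 0 0 0 -0.4 0.5" --pt "0 0 0 0 0 -0.5 0.5" --pt "0 0 0 0 0 -0.5 0.5"

```text
time_s: 6.25
tool_pos: [0.498, -0.0209, 0.2385]
tool_rot: [179.8, 0.1, -17.2]
force: [1.0, -0.3, -1.2]
grip_width: 0.0435
grasp_force: 0.0
```

```bash
python3 - <<'E'
from h import *
o=env.get_obs(); print(o['qpos'].round(1),o['tool_pos'],o['tool_rot'])
E
```

```text
[  73.2    5.5  -76.5  100.8    5.6   78.1 -111.6] [ 0.4979993  -0.02093205  0.23851911] [ 1.79789400e+02  1.06932864e-01 -1.71690078e+01]
```

Call:
apply_moves --pt "0 0 0 0 0 -0.1 0.5" --pt "0 0 0 0 0 -0.2 0.5" --pt "0 0 0 0 0 -0.3 0.5" --pt "0 0 0 0 0 -0.4 0.5" --pt "0 0 0 0 0 -0.5 0.5" --pt "0 0 0 0 0 -0.6 0.5" --pt "0 0 0 0 0 -0.7 0.5" --pt "0 0 0 0 0 -0.8 0.5" --pt "0 0 0 0 0 -0.8 0.5"

```text
time_s: 7.15
tool_pos: [0.4984, -0.0206, 0.2386]
tool_rot: [-179.9, 0.2, 51.5]
force: [-0.2, 0.2, 0.0]
grip_width: 0.0436
grasp_force: 0.0
```

Call:
apply_moves --pt "0 0 0 0 0 -0.1 0.5" --pt "0 0 0 0 0 -0.2 0.5" --pt "0 0 0 0 0 -0.3 0.5" --pt "0 0 0 0 0 -0.4 0.5" --pt "0 0 0 0 0 -0.5 0.5" --pt "0 0 0 0 0 -0.52 0.5" --pt "0 0 0 0 0 -0.52 0.5"

```text
time_s: 7.85
tool_pos: [0.4989, -0.0203, 0.2389]
tool_rot: [-179.9, 0.0, 96.0]
force: [0.8, -0.1, 0.5]
grip_width: 0.0435
grasp_force: 0.0
```

```bash
python3 - <<'E'
from h import *
o=env.get_obs(); print(o['qpos'].round(1),o['tool_pos'],o['tool_rot'],o['time_s'])
print(rel(np.r_[b2w(-.023,.030),.06],[180,0,96.5]))
E
```

```text
[ 74.2   6.2 -78.  100.7   6.2  78.2   1. ] [ 0.4989042  -0.02028737  0.23885607] [-1.79886780e+02  1.79106763e-02  9.60284652e+01] 7.85
[ 0.053 -0.21   0.895 -0.001  0.    -0.005]
```

```bash
python3 - <<'E'
from h import *
print(rel(np.r_[.46,.165,.24],[180,0,118]))
print(rel(np.r_[.38,.34,.24],[180,0,140],np.r_[.46,.165,.24],[180,0,118]))
E
```

```text
[ 0.942 -0.096 -0.006 -0.001 -0.    -0.256]
[ 0.96   0.058  0.     0.     0.    -0.256]
```

Call:
apply_moves --pt "0.25 -0.02 0 0 0 -0.07 0.5" --pt "0.5 -0.05 0 0 0 -0.14 0.5" --pt "0.75 -0.07 0 0 0 -0.2 0.5" --pt "0.94 -0.1 0 0 0 -0.256 0.5" --pt "0.94 -0.1 0 0 0 -0.256 0.5"

```text
time_s: 8.35
tool_pos: [0.4558, 0.1717, 0.2394]
tool_rot: [-180.0, -0.1, 118.8]
force: [-0.5, -0.1, -0.3]
grip_width: 0.0436
grasp_force: 0.0
```

Call:
apply_moves --pt "0.25 0.02 0 0 0 -0.07 0.5" --pt "0.5 0.04 0 0 0 -0.14 0.5" --pt "0.75 0.05 0 0 0 -0.2 0.5" --pt "0.96 0.058 0 0 0 -0.256 0.5" --pt "0.96 0.058 0 0 0 -0.256 0.5"

```text
time_s: 8.85
tool_pos: [0.3717, 0.3458, 0.2396]
tool_rot: [179.9, -0.3, 141.0]
force: [-0.1, 0.5, -0.3]
grip_width: 0.0434
grasp_force: 0.0
```

```bash
python3 - <<'E'
from h import *
o=env.get_obs(); print(o['qpos'].round(1),o['tool_pos'],o['tool_rot'],o['time_s'])
print(rel(np.r_[.45,.165,.22],[180,0,118]))
print(rel(np.r_[b2w(-.023,.030),.2],[180,0,96.5],np.r_[.45,.165,.22],[180,0,118]))
E
```

```text
[ 27.5   9.2 -78.4  99.7   8.8  78.5  -1.5] [0.37165193 0.34582349 0.23963705] [179.9475066   -0.32099596 140.97723987] 8.85
[-0.874 -0.456  0.093 -0.    -0.004  0.267]
[-0.805 -0.396  0.1    0.    -0.     0.25 ]
```

As planned, q1 dropped to 27 (q3 unchanged); returning should unwind q3.

Call:
apply_moves --pt "-0.22 -0.1 0.02 0 0 0.065 0.5" --pt "-0.44 -0.22 0.05 0 0 0.13 0.5" --pt "-0.66 -0.34 0.08 0 0 0.2 0.5" --pt "-0.87 -0.45 0.093 0 -0.004 0.267 0.5"

```text
time_s: 9.25
tool_pos: [0.4546, 0.1549, 0.2203]
tool_rot: [-180.0, 0.4, 116.8]
force: [0.8, 0.6, 0.7]
grip_width: 0.0435
grasp_force: 0.0
```

Call:
apply_moves --pt "-0.2 -0.1 0.02 0 0 0.065 0.5" --pt "-0.4 -0.2 0.05 0 0 0.13 0.5" --pt "-0.6 -0.3 0.08 0 0 0.19 0.5" --pt "-0.8 -0.39 0.1 0 0 0.25 0.5" --pt "-0.8 -0.39 0.1 0 0 0.25 0.5"

```text
time_s: 9.75
tool_pos: [0.4575, -0.0276, 0.2005]
tool_rot: [180.0, 0.3, 94.9]
force: [-0.2, 1.3, -0.1]
grip_width: 0.0435
grasp_force: 0.0
```

```bash
python3 - <<'E'
from h import *
o=env.get_obs(); print(o['qpos'].round(1),o['tool_pos'],o['tool_rot'],o['time_s'])
for z in (.06,.03): print(rel(np.r_[b2w(-.023,.030),z],[180,0,96.5]))
E
```

```text
[ 61.8  -4.7 -58.3 109.2  -3.8  73.3   9.6] [ 0.45747978 -0.02760148  0.20051124] [179.99260067   0.33627544  94.89153853] 9.75
[ 0.071 -0.004  0.702  0.     0.004 -0.019]
[ 0.072 -0.004  0.852  0.     0.004 -0.019]
```

Call:
apply_moves --pt "0.07 -0.004 0.2 0 0.004 -0.019 0.5" --pt "0.07 -0.004 0.4 0 0.004 -0.019 0.5" --pt "0.07 -0.004 0.55 0 0.004 -0.019 0.5" --pt "0.07 -0.004 0.7 0 0.004 -0.019 0.5" --pt "0.07 -0.004 0.7 0 0.004 -0.019 0.5" --pt "0.07 -0.004 0.7 0 0.004 -0.019 0.5"

```text
time_s: 10.35
tool_pos: [0.4565, -0.006, 0.0616]
tool_rot: [179.9, -0.2, 97.5]
force: [0.1, -0.7, 0.6]
grip_width: 0.0434
grasp_force: 0.0
```

```bash
python3 - <<'E'
from h import *
o=env.get_obs(); print(o['qpos'].round(1),w2b(o['tool_pos']),o['tool_pos'],o['tool_rot'],o['time_s'])
for z in (.03,.0142): print(rel(np.r_[b2w(-.023,.030),z],[180,0,96.5]))
for y in (.1,.187): print(rel(np.r_[b2w(-.023,y),.0142],[180,0,96.5]))
E
```

```text
[ 56.3   9.9 -61.5 118.6  10.2  57.1  -3. ] [-0.02116748  0.03818194] [ 0.45648126 -0.00599172  0.06159733] [ 1.79938746e+02 -1.62406947e-01  9.74627062e+01] 10.35
[-0.041 -0.01   0.158  0.001 -0.002  0.011]
[-0.041 -0.01   0.237  0.001 -0.002  0.011]
[ 0.309 -0.004  0.238  0.001 -0.002  0.011]
[ 0.743  0.003  0.239  0.001 -0.002  0.011]
```

Call:
apply_moves --pt "-0.04 -0.01 0.1 0 -0.002 0.011 0.5" --pt "-0.04 -0.01 0.17 0 -0.002 0.011 0.5" --pt "-0.04 -0.01 0.21 0 -0.002 0.011 0.5" --pt "-0.04 -0.01 0.21 0 -0.002 0.011 0.5" --pt "-0.04 -0.01 0.21 0 -0.002 0.011 0.5"

```text
time_s: 10.85
tool_pos: [0.4567, -0.0141, 0.0204]
tool_rot: [179.8, 0.1, 96.6]
force: [0.6, -0.1, 0.5]
grip_width: 0.0433
grasp_force: 0.0
```

```bash
python3 - <<'E'
from h import *
o=env.get_obs(); print(o['qpos'].round(1),w2b(o['tool_pos']),o['tool_pos'],o['tool_rot'],o['time_s'],o['force'])
for y in (.03,.1,.187): print(rel(np.r_[b2w(-.023,y),.0142],[180,0,96.5]))
im=viewer.read_camera('wrist').copy(); cv2.imwrite('pics/w3.png',im[:,:,::-1])
E
```

```text
[ 53.2  14.7 -58.7 120.5  16.   52.6  -7.9] [-0.02188341  0.03007299] [ 0.4566879  -0.0141296   0.02039519] [1.79808374e+02 1.23108004e-01 9.66304516e+01] 10.85 [ 0.64053112 -0.1335971   0.49148788]
[-0.    -0.006  0.031  0.002  0.001  0.002]
[ 0.35  -0.005  0.03   0.002  0.001  0.002]
[ 0.785 -0.004  0.029  0.002  0.001  0.002]
```

View pics/w3.png

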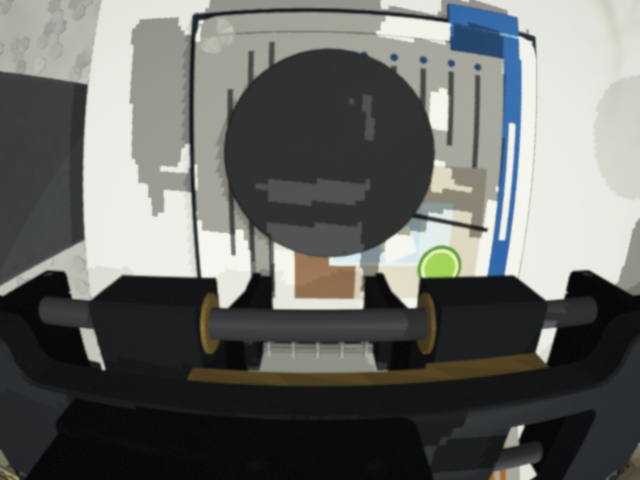

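```bash
python3 - <<'E'
from h import *
print('coaster',w2b(at('wrist',(329,152),.0185)).round(4),'near',w2b(at('wrist',(329,257),.0185)).round(4))
print('bluetab',w2b(at('wrist',(484,31),.0105)).round(4),'L corner near reader',w2b(at('wrist',(195,19),.003)).round(4),'tabs ends',w2b(at('wrist',(449,6),.0105)).round(4))
E
```

```text
coaster [-0.0173  0.0963] near [-0.0169  0.0483]
bluetab [0.059  0.1603] L corner near reader [-0.083   0.1655] tabs ends [0.0408 0.1709]
```

Call:
apply_moves --pt "0 0.02 0.02 0.002 0 0 0.5" --pt "0 0.02 0.03 0.002 0 0 0.5" --pt "0 0.02 0.03 0.002 0 0 0.5"

```text
time_s: 11.2
tool_pos: [0.4597, -0.0135, 0.013]
tool_rot: [-179.9, 0.1, 96.7]
force: [-0.3, 0.4, -1.0]
grip_width: 0.0436
grasp_force: 0.0
```

Call:
apply_moves --pt "0.06 0 0 0 0 0 0.5" --pt "0.12 0 0 0 0 0 0.5" --pt "0.18 0 0 0 0 0 0.5" --pt "0.24 0 0 0 0 0 0.5" --pt "0.3 0 0 0 0 0 0.5" --pt "0.36 0 0 0 0 0 0.5" --pt "0.36 0 0 0 0 0 0.5"

```text
time_s: 11.9
tool_pos: [0.451, 0.0603, 0.0132]
tool_rot: [-179.9, 0.0, 96.8]
force: [0.5, -0.2, -0.3]
grip_width: 0.0435
grasp_force: 0.0
```

```bash
python3 - <<'E'
from h import *
o=env.get_obs(); print(o['qpos'].round(1),w2b(o['tool_pos']),o['tool_pos'],o['time_s'],o['force'])
for y in (.175,.187): print(rel(np.r_[b2w(-.018,y),.0145],[180,0,96.5]))
viewer.read_camera('wrist'); print([(m['conf'],w2b(at('wrist',m['location'],.0185)),m['pixels'].sum()) for m in masks_of('wrist','coaster')])
E
```

```text
[ 44.5  16.2 -59.8 120.8  17.8  52.3 -18.5] [-0.0191308   0.10462668] [0.4509831  0.06025646 0.0132238 ] 11.9 [ 0.54830248 -0.17692619 -0.31435016]
[ 0.352  0.008 -0.007 -0.001  0.     0.004]
[ 0.412  0.008 -0.007 -0.001  0.     0.004]
[(0.65, array([-0.01971911,  0.15511097]), np.int64(36733))]
```

Call:
apply_moves --pt "0.06 0 -0.005 0 0 0 0.5" --pt "0.12 0 -0.005 0 0 0 0.5" --pt "0.18 0.003 -0.005 0 0 0 0.5" --pt "0.24 0.005 -0.005 0 0 0 0.5" --pt "0.3 0.006 -0.005 0 0 0 0.5" --pt "0.36 0.008 -0.005 0 0 0 0.5" --pt "0.41 0.008 -0.005 0 0 0 0.5" --pt "0.44 0.008 -0.005 0 0 0 0.5" --pt "0.44 0.008 -0.005 0 0 0 0.5" --pt "0.44 0.008 -0.005 0 0 0 0.5"

```text
time_s: 13.0
tool_pos: [0.4427, 0.1453, 0.0139]
tool_rot: [-179.9, 0.1, 96.7]
force: [0.3, -0.6, 0.4]
grip_width: 0.0431
grasp_force: 0.0
```

```bash
python3 - <<'E'
from h import *
o=env.get_obs(); print(o['qpos'].round(1),w2b(o['tool_pos']),o['tool_pos'],o['time_s'],o['force'])
im=viewer.read_camera('wrist'); cv2.imwrite('pics/w4.png',im[:,:,::-1]); print([(m['conf'],m['location'],w2b(at('wrist',m['location'],.007)),m['pixels'].sum()) for m in masks_of('wrist','coaster')])
E
```

```text
[ 33.7  18.3 -60.3 119.3  20.   53.2 -30.9] [-0.01776216  0.19007831] [0.44266954 0.14531372 0.01391831] 13.0 [ 0.25913746 -0.55527291  0.37083777]
[(0.6, [317.1, 222.5], array([-0.01827387,  0.22304577]), np.int64(26653))]
```

View pics/w4.png

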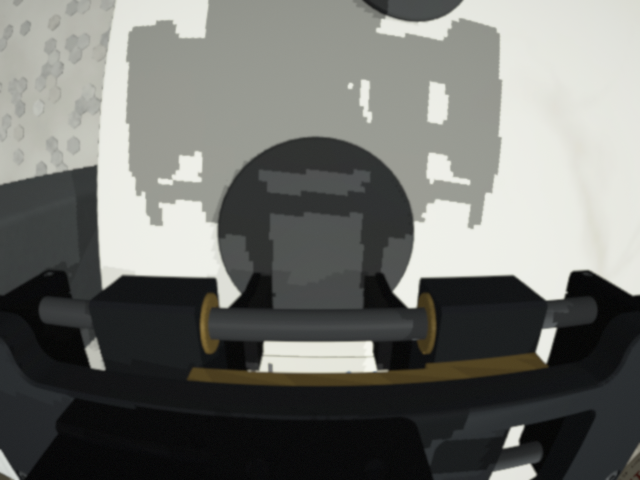

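```bash
python3 - <<'E'
from h import *
for z in (.007,.0185):
  print(z,'far',w2b(at('wrist',(316,137),z)).round(4),'L',w2b(at('wrist',(219,232),z)).round(4),'R',w2b(at('wrist',(413,232),z)).round(4))
viewer.read_camera('top')
for m in masks_of('top','coaster'):
    ys,xs=np.nonzero(m['pixels']); print(m['conf'],w2b(at('top',m['location'],.007)).round(4),xs.min(),xs.max(),ys.min(),ys.max())
E
```

```text
0.007 far [-0.0188  0.2624] L [-0.0652  0.2185] R [0.0275 0.2186]
0.0185 far [-0.0187  0.2623] L [-0.062   0.2214] R [0.0244 0.2216]
0.7 [-0.0025 -0.0154] 268 397 236 315
0.64 [-0.0384  0.4229] 171 193 303 326
0.59 [0.0224 0.358 ] 192 212 275 297
```

Call:
apply_moves --pt "0 0 0.015 0 0 0 0.5" --pt "0 0 0.03 0 0 0 0.5" --pt "0 0 0.036 0 0 0 0.5" --pt "0 0 0.04 0 0 0 0.5" --pt "0 0 0.04 0 0 0 0.5"

```text
time_s: 13.7
tool_pos: [0.4428, 0.1452, 0.0073]
tool_rot: [-179.9, 0.2, 96.6]
force: [-6.6, -3.4, 20.2]
grip_width: 0.0433
grasp_force: 10.0
```

Call:
apply_moves --pt "0.02 0 -0.0015 0 0 0 0.5" --pt "0.04 0 -0.0015 0 0 0 0.5" --pt "0.06 0 -0.0015 0 0 0 0.5" --pt "0.08 0 -0.0015 0 0 0 0.5" --pt "0.1 0 -0.0015 0 0 0 0.5" --pt "0.12 0 -0.0015 0 0 0 0.5" --pt "0.12 0 -0.0015 0 0 0 0.5"

```text
time_s: 14.4
tool_pos: [0.4422, 0.1671, 0.0074]
tool_rot: [179.9, 0.3, 96.6]
force: [1.4, -5.7, 11.7]
grip_width: 0.0436
grasp_force: 5.9
```

Call:
apply_moves --pt "0 0 -0.05 0 0 0 0.5" --pt "0 0 -0.2 0 0 0 0.5" --pt "0 0 -0.4 0 0 0 0.5" --pt "-0.1 0 -0.6 0 0 0 0" --pt "-0.3 0 -0.8 0 0 0 0" --pt "-0.3 0 -0.8 0 0 0 0"

```text
time_s: 15.0
tool_pos: [0.4502, 0.1061, 0.17]
tool_rot: [179.7, 0.3, 96.3]
force: [1.0, -0.5, -0.6]
grip_width: 0.0272
grasp_force: 0.0
```

```bash
python3 - <<'E'
from h import *
o=env.get_obs(); print(o['qpos'].round(1),w2b(o['tool_pos']),o['tool_pos'],o['time_s'],o['force'])
im=viewer.read_camera('wrist'); cv2.imwrite('pics/w5.png',im[:,:,::-1])
for m in masks_of('wrist','coaster'):
    ys,xs=np.nonzero(m['pixels']); print(m['conf'],w2b(at('wrist',m['location'],.007)).round(4),m['pixels'].sum(),xs.min(),xs.max(),ys.min(),ys.max())
E
```

```text
[ 51.8  -1.8 -66.5 111.1  -1.4  69.4  -7.9] [-0.01468274  0.15022657] [0.45024052 0.10606676 0.16999566] 15.0 [ 0.9861292  -0.47829905 -0.64945165]
0.67 [0.0208 0.3377] 1701 326 398 0 29
0.56 [-0.0203  0.237 ] 9468 257 369 68 177
```

View pics/w5.png

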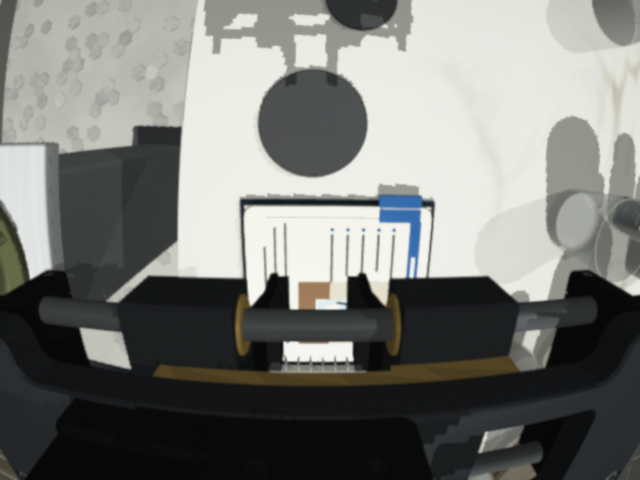

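```bash
python3 - <<'E'
from h import *
a=np.r_[b2w(0,-.03),.2]; b=np.r_[b2w(0,-.2),.2]
print(a,rel(a,[180,0,96.5])); print(b,rel(b,[180,0,96.5],a,[180,0,96.5]))
E
```

```text
[ 0.4852311  -0.07133916  0.2       ] [-0.916  0.085 -0.162  0.     0.002 -0.001]
[ 0.50447564 -0.24024637  0.2       ] [-0.85  0.    0.    0.    0.    0.  ]
```

Call:
apply_moves --pt "-0.1 0.02 -0.16 0 0 0 0" --pt "-0.32 0.04 -0.16 0 0 0 0" --pt "-0.54 0.06 -0.16 0 0 0 0" --pt "-0.75 0.07 -0.16 0 0 0 0" --pt "-0.92 0.085 -0.16 0 0 0 0" --pt "-0.92 0.085 -0.16 0 0 0 0"

```text
time_s: 15.7
tool_pos: [0.4847, -0.0741, 0.196]
tool_rot: [-179.7, -0.1, 96.4]
force: [0.7, 0.1, 0.0]
grip_width: 0.0003
grasp_force: 0.0
```

Call:
apply_moves --pt "-0.22 0 0 0 0 0 0" --pt "-0.44 0 0 0 0 0 0" --pt "-0.66 0 0 0 0 0 0" --pt "-0.85 0 0 0 0 0 0" --pt "-0.85 0 0 0 0 0 0" --pt "-0.85 0 0 0 0 0 0"

```text
time_s: 16.3
tool_pos: [0.5052, -0.2371, 0.1968]
tool_rot: [-179.8, -0.2, 96.8]
force: [-0.3, 1.2, -0.0]
grip_width: 0.0006
grasp_force: 0.0
```

```bash
python3 - <<'E'
from h import *
o=env.get_obs(); print(o['qpos'].round(1),w2b(o['tool_pos']),o['tool_pos'],o['tool_rot'],o['time_s'],o['force'])
im=viewer.read_camera('wrist'); cv2.imwrite('pics/w6.png',im[:,:,::-1])
for m in masks_of('wrist','amber_tab')[:2]: print(m['conf'],m['location'],m['pixels'].sum())
for a in (.5,.6,.7,.8): print(a,proj('wrist',np.r_[b2w(0,-.17*np.cos(a)),.0135+.17*np.sin(a)]).round(1))
print(rel(np.r_[b2w(0,-.195),.1],[180,0,96.5]))
E
```

```text
[ 65.5  13.4 -49.   96.9  10.3  74.7  21.2] [ 0.00105811 -0.19696177] [ 0.50518301 -0.23710789  0.19675093] [-179.83298724   -0.19251982   96.75164416] 16.3 [-0.30165979  1.22756205 -0.01398356]
0.9 [319.2, 82.8] 27457
0.37 [313.9, 163.1] 8657
0.5 [316.7 174.3]
0.6 [316.7 163.2]
0.7 [316.7 148.4]
0.8 [316.7 129.7]
[ 0.004 -0.006  0.489 -0.002 -0.001  0.005]
```

View pics/w6.png

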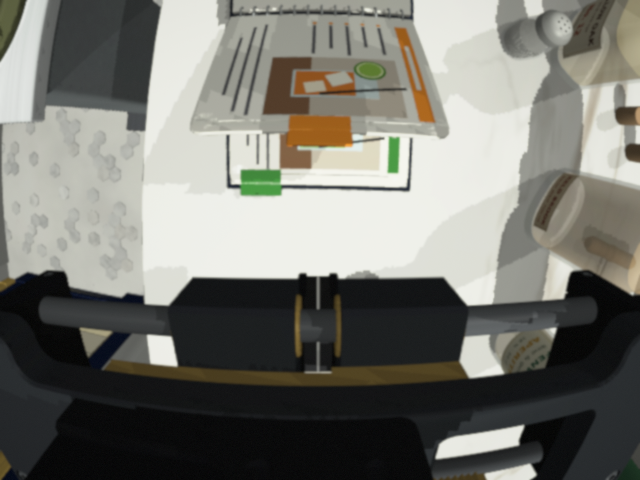

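Call:
apply_moves --pt "0 0 0.15 0 0 0 0" --pt "0 0 0.3 0 0 0 0" --pt "0 -0.005 0.45 0 0 0.005 0" --pt "0 -0.005 0.53 0 0 0.005 0" --pt "0 -0.005 0.53 0 0 0.005 0" --pt "0 -0.005 0.53 0 0 0.005 0"

```text
time_s: 17.0
tool_pos: [0.5047, -0.2391, 0.0937]
tool_rot: [-180.0, 0.1, 96.3]
force: [0.5, 0.5, 1.0]
grip_width: 0.0002
grasp_force: 0.0
```

```bash
python3 - <<'E'
from h import *
o=env.get_obs(); print(w2b(o['tool_pos']),o['tool_pos'],o['tool_rot'],o['time_s'])
for a in np.arange(.5,1.31,.1):
    print(a.round(2),rel(np.r_[b2w(0,-.176*np.cos(a)-.0075),.0135+.176*np.sin(a)-.025],[180,0,96.5])[:3])
E
```

```text
[ 0.00038885 -0.19884102] [ 0.5047308  -0.23905082  0.09367497] [-1.79974042e+02  9.35317885e-02  9.63184248e+01] 17.0
0.5 [ 0.185 -0.002  0.104]
0.6 [ 0.23  -0.003  0.029]
0.7 [ 0.284 -0.003 -0.041]
0.8 [ 0.343 -0.003 -0.106]
0.9 [ 0.409 -0.003 -0.164]
1.0 [ 0.481 -0.004 -0.215]
1.1 [ 0.557 -0.004 -0.259]
1.2 [ 0.637 -0.004 -0.295]
1.3 [ 0.721 -0.004 -0.323]
```

Call:
apply_moves --pt "0.1 0 0.02 0 0 0 0" --pt "0.18 0 0.02 0 0 0 0" --pt "0.23 0 0.02 0 0 0 0" --pt "0.284 0 -0.03 0 0 0 0" --pt "0.343 0 -0.1 0 0 0 0" --pt "0.409 0 -0.16 0 0 0 0" --pt "0.48 0 -0.215 0 0 0 0" --pt "0.48 0 -0.215 0 0 0 0"

```text
time_s: 17.8
tool_pos: [0.4949, -0.1421, 0.1381]
tool_rot: [179.9, 0.2, 96.4]
force: [0.5, 0.3, -1.1]
grip_width: 0.0004
grasp_force: 0.0
```

```bash
python3 - <<'E'
from h import *
o=env.get_obs(); print(w2b(o['tool_pos']),o['tool_pos'],o['tool_rot'],o['time_s'],o['force'])
im=viewer.read_camera('wrist'); cv2.imwrite('pics/w7.png',im[:,:,::-1])
viewer.read_camera('side')
print([(m['conf'],m['location']) for m in masks_of('side','amber_tab')],[(m['conf'],m['location']) for m in masks_of('side','leaf_amber')])
print(proj('side',np.r_[b2w(0,-.17*np.cos(1)),.0135+.17*np.sin(1)]),proj('side',np.r_[b2w(0,-.17*np.cos(.7)),.0135+.17*np.sin(.7)]))
for a in np.arange(1.1,1.51,.1):
    print(a.round(2),rel(np.r_[b2w(0,-.176*np.cos(a)-.0075),.0135+.176*np.sin(a)-.025],[180,0,96.5])[:3])
for a in np.arange(1.6,2.21,.1):
    print(a.round(2),rel(np.r_[b2w(0,-.15*np.cos(a)-.0095),.0135+.15*np.sin(a)],[180,0,96.5])[:3])
E
```

```text
[ 0.00156366 -0.1014218 ] [ 0.49486988 -0.14212483  0.13807666] [179.91168235   0.19349225  96.39505182] 17.8 [ 0.53615154  0.28993452 -1.09913851]
[(0.9, [286.8, 227.9])] [(0.64, [287.5, 228.4])]
[282.4360357  209.30092793] [283.00578707 232.22578774]
1.1 [ 0.083  0.001 -0.05 ]
1.2 [ 0.163  0.001 -0.086]
1.3 [ 0.247  0.    -0.114]
1.4 [ 0.333 -0.    -0.134]
1.5 [ 0.42  -0.001 -0.144]
1.6 [ 0.494 -0.001 -0.141]
1.7 [ 0.569 -0.001 -0.135]
1.8 [ 0.643 -0.002 -0.122]
1.9 [ 0.715 -0.002 -0.102]
2.0 [ 0.784 -0.003 -0.074]
2.1 [ 0.851 -0.003 -0.039]
2.2 [ 0.914 -0.003  0.002]
```

View pics/w7.png

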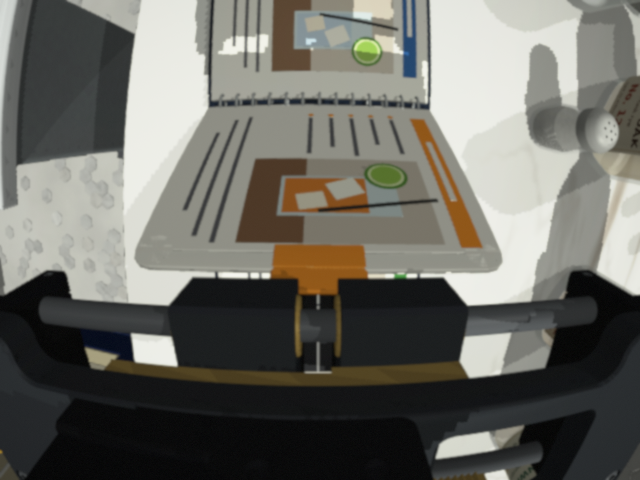

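```bash
python3 - <<'E'
from h import *
for a in np.arange(.6,1.21,.1):
    print(a.round(1),*[proj('wrist',np.r_[b2w(x,-r*np.cos(a)),.0135+r*np.sin(a)]).round(0) for x,r in ((-.085,.165),(.085,.165),(-.02,.176),(.02,.176))], proj('side',np.r_[b2w(0,-.17*np.cos(a)),.0135+.17*np.sin(a)]).round(0))
print(proj('wrist',np.r_[b2w(-.09,0),.01]),proj('wrist',env.get_obs()['tool_pos']))
s=viewer.read_camera('side'); cv2.imwrite('pics/s2.png',cv2.resize(s[150:310,190:400],None,fx=3.5,fy=3.5,interpolation=2)[:,:,::-1])
E
```

```text
0.6 [179. 322.] [459. 320.] [284. 344.] [354. 343.] [283. 240.]
0.7 [169. 317.] [469. 315.] [281. 341.] [357. 340.] [283. 232.]
0.8 [158. 308.] [481. 307.] [278. 333.] [360. 333.] [283. 224.]
0.9 [145. 295.] [493. 293.] [274. 321.] [364. 320.] [283. 217.]
1.0 [132. 276.] [506. 275.] [269. 301.] [369. 301.] [282. 209.]
1.1 [119. 252.] [519. 250.] [264. 273.] [373. 273.] [282. 203.]
1.2 [106. 221.] [531. 219.] [259. 236.] [378. 236.] [282. 196.]
[202.97597506 102.32775908] [318.11433737 294.69285671]
```

View pics/s2.png

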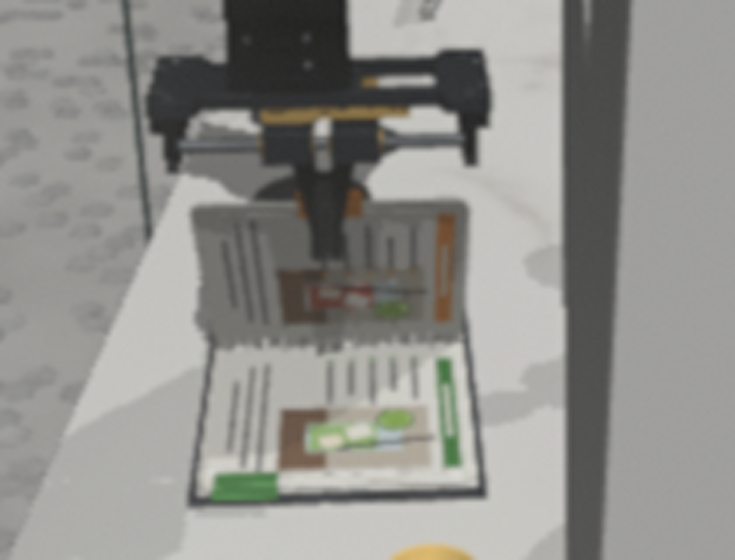

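Call:
apply_moves --pt "0.083 0 -0.05 0 0 0 0" --pt "0.163 0 -0.086 0 0 0 0" --pt "0.247 0 -0.114 0 0 0 0" --pt "0.333 0 -0.134 0 0 0 0" --pt "0.42 0 -0.144 0 0 0 0" --pt "0.494 0 -0.141 0 0 0 0" --pt "0.569 0 -0.135 0 0 0 0" --pt "0.643 0 -0.122 0 0 0 0" --pt "0.715 0 -0.102 0 0 0 0" --pt "0.784 0 -0.074 0 0 0 0" --pt "0.784 0 -0.074 0 0 0 0"

```text
time_s: 19.15
tool_pos: [0.4754, 0.0142, 0.1493]
tool_rot: [-179.8, -0.0, 96.4]
force: [0.5, -0.6, -0.2]
grip_width: 0.0003
grasp_force: 0.0
```

```bash
python3 - <<'E'
from h import *
o=env.get_obs(); print(w2b(o['tool_pos']),o['tool_pos'],o['tool_rot'],o['time_s'],o['force'],o['qpos'].round(0))
viewer.read_camera('side')
print([(m['conf'],m['location']) for m in masks_of('side','amber_tab')],[(m['conf'],m['location']) for m in masks_of('side','green_tab')])
for a in (1.6,1.8,2.,2.2): print(a,proj('side',np.r_[b2w(0,-.17*np.cos(a)),.0135+.17*np.sin(a)]))
viewer.read_camera('wrist')
for m in masks_of('wrist','amber_tab')[:2]: print(m['conf'],m['location'],m['pixels'].sum())
for a in (1.6,1.8,2.,2.2): print(a,proj('wrist',np.r_[b2w(0,-.17*np.cos(a)),.0135+.17*np.sin(a)]))
for a in np.arange(2.1,3.15,.1):
    print(a.round(2),rel(np.r_[b2w(0,-.15*np.cos(a)-.0095),.0135+.15*np.sin(a)],[180,0,96.5])[:3])
E
```

```text
[-6.18390091e-05  5.61142224e-02] [0.47542125 0.01421451 0.14933331] [-1.79814897e+02 -1.13848899e-02  9.64242716e+01] 19.15 [ 0.46972375 -0.64739359 -0.17597262] [ 54.   4. -60. 111.   4.  68.  -1.]
[(0.7, [287.4, 211.5])] [(0.58, [285.8, 268.5])]
1.6 [282.13546477 179.22361223]
1.8 [282.27801869 175.26921956]
2.0 [282.52024873 174.38898328]
2.2 [282.84378774 176.36238358]
0.62 [324.9, 261.8] 8317
1.6 [317.00810361 417.84908257]
1.8 [316.45089085 352.69365165]
2.0 [315.97704161 272.29153639]
2.2 [315.71166469 195.20481452]
2.1 [ 0.068 -0.004  0.037]
2.2 [ 0.131 -0.005  0.077]
2.3 [ 0.189 -0.005  0.124]
2.4 [ 0.242 -0.005  0.177]
2.5 [ 0.29  -0.005  0.235]
2.6 [ 0.332 -0.005  0.297]
2.7 [ 0.368 -0.006  0.363]
2.8 [ 0.396 -0.006  0.432]
2.9 [ 0.418 -0.006  0.504]
3.0 [ 0.432 -0.006  0.578]
3.1 [ 0.439 -0.006  0.652]
```

```bash
python3 - <<'E'
from h import *
for c in ('side','wrist'):
    im=viewer.read_camera(c); h=cv2.cvtColor(im,cv2.COLOR_RGB2HSV)
    m=cv2.inRange(h,(8,150,70),(20,255,255)); n,l,s,ce=cv2.connectedComponentsWithStats(m)
    print(c,[(s[i].tolist()) for i in range(1,n) if s[i,4]>25])
    for m in masks_of(c,'leaf_amber')[:3]:
        ys,xs=np.nonzero(m['pixels']); print(round(m['conf'],2),xs.min(),xs.max(),ys.min(),ys.max(),len(xs))
for a in (1.,1.9,2.,2.1):
  for c in ('side','wrist'):
    print(a,c,*[proj(c,np.r_[b2w(x,-r*np.cos(a)),.0135+r*np.sin(a)]).round(0) for x,r in ((-.085,.165),(.085,.165),(-.02,.176),(.02,.176))])
E
```

```text
side []
0.73 249 321 174 245 4750
wrist [[278, 246, 96, 18, 1389], [441, 264, 28, 9, 114]]
0.71 150 496 247 278 8354
0.65 150 496 81 356 42594
1.0 side [242. 212.] [323. 209.] [273. 208.] [292. 208.]
1.0 wrist [195. 476.] [441. 476.] [288. 499.] [348. 499.]
1.9 side [246. 178.] [319. 176.] [274. 172.] [291. 172.]
1.9 wrist [133. 307.] [501. 305.] [266. 316.] [366. 315.]
2.0 side [246. 177.] [318. 176.] [274. 172.] [291. 172.]
2.0 wrist [133. 272.] [500. 270.] [266. 272.] [366. 271.]
2.1 side [247. 178.] [318. 176.] [274. 173.] [291. 172.]
2.1 wrist [136. 237.] [497. 235.] [267. 229.] [365. 228.]
```

Call:
apply_moves --pt "0.068 0 0.037 0 0 0 0" --pt "0.131 0 0.077 0 0 0 0" --pt "0.189 0 0.124 0 0 0 0" --pt "0.242 0 0.177 0 0 0 0" --pt "0.29 0 0.235 0 0 0 0" --pt "0.332 0 0.297 0 0 0 0" --pt "0.368 0 0.363 0 0 0 0" --pt "0.396 0 0.432 0 0 0 0" --pt "0.418 0 0.504 0 0 0 0" --pt "0.432 0 0.578 0 0 0 0" --pt "0.436 0 0.635 0 0 0 0" --pt "0.436 0 0.645 0 0 0 0" --pt "0.436 0 0.65 0 0 0 0"

```text
time_s: 20.9
tool_pos: [0.4669, 0.0978, 0.02]
tool_rot: [-179.9, 0.1, 96.2]
force: [0.1, 0.9, 0.5]
grip_width: 0.0001
grasp_force: 0.0
```

```bash
python3 - <<'E'
from h import *
o=env.get_obs(); print(w2b(o['tool_pos']),o['tool_pos'],o['time_s'],o['force'])
print(rel(np.r_[b2w(0,.14),.0145],[180,0,96.5])[:3])
E
```

```text
[0.00089103 0.14015563] [0.46685423 0.09782356 0.02002293] 20.9 [0.10299557 0.89777589 0.54515063]
[-0.001 -0.004  0.028]
```

Press down to the stop, watching the force.

Call:
apply_moves --pt "0 0 0.012 0 0 0 0" --pt "0 0 0.02 0 0 0 0" --pt "0 0 0.025 0 0 0 0" --pt "0 0 0.028 0 0 0 0" --pt "0 0 0.028 0 0 0 0"

```text
time_s: 21.4
tool_pos: [0.4674, 0.0978, 0.0153]
tool_rot: [-180.0, 0.1, 96.2]
force: [-2.4, -1.2, 6.2]
grip_width: 0.0001
grasp_force: 3.3
```

Call:
apply_moves --pt "0 0 0.003 0 0 0 0" --pt "0 0 0.003 0 0 0 0" --pt "0 0 0.003 0 0 0 0"

```text
time_s: 21.7
tool_pos: [0.4675, 0.0979, 0.0152]
tool_rot: [-179.9, 0.2, 96.2]
force: [-3.0, -1.0, 12.6]
grip_width: 0.0001
grasp_force: 5.9
```

Call:
apply_moves --pt "0 0 -0.02 0 0 0 0" --pt "0 0 -0.1 0 0 0 0" --pt "0 0 -0.3 0 0 0 0" --pt "0 0 -0.5 0 0 0 0" --pt "-0.2 0 -0.75 0 0 0 0" --pt "-0.4 0 -0.9 0 0 0 0" --pt "-0.4 0 -0.9 0 0 0 0"

```text
time_s: 22.4
tool_pos: [0.4781, 0.0142, 0.1976]
tool_rot: [179.8, 0.3, 95.9]
force: [0.6, -0.2, -0.3]
grip_width: 0.0004
grasp_force: 0.0
```

```bash
python3 - <<'E'
from h import *
o=env.get_obs(); print(w2b(o['tool_pos']),o['tool_pos'],o['time_s'])
im=viewer.read_camera('wrist'); cv2.imwrite('pics/w9.png',im[:,:,::-1])
for t in ('amber_tab','coaster'):
  for m in masks_of('wrist',t)[:3]:
    ys,xs=np.nonzero(m['pixels']); print(t,round(m['conf'],2),m['location'],w2b(at('wrist',m['location'],.0135 if t[0]=='a' else .007)).round(4),xs.min(),xs.max(),ys.min(),ys.max())
h=cv2.cvtColor(im,cv2.COLOR_RGB2HSV)
n,l,s,ce=cv2.connectedComponentsWithStats(cv2.inRange(h,(8,150,70),(20,255,255)))
print([(s[i].tolist(),w2b(at('wrist',ce[i],.0135)).round(3)) for i in range(1,n) if s[i,4]>60])
for a in (2.8,3.,3.1,3.14): print(a,proj('wrist',np.r_[b2w(0,-.17*np.cos(a)),.0135+.17*np.sin(a)]).round(1))
viewer.read_camera('side')
for t in ('amber_tab','green_tab'): print(t,[(m['conf'],m['location']) for m in masks_of('side',t)])
E
```

```text
[0.00255966 0.05581495] [0.47805977 0.01421393 0.19760728] 22.4
amber_tab 0.6 [321.3, 180.5] [0.0054 0.0904] 227 409 89 267
coaster 0.73 [293.5, 36.0] [-0.0206  0.2308] 244 344 0 76
[([296, 90, 45, 25, 977], array([0.001, 0.166])), ([386, 118, 13, 130, 808], array([0.07 , 0.093]))]
2.8 [315.9 101.7]
3.0 [316.  96.]
3.1 [316.1  96.4]
3.14 [316.2  97.1]
amber_tab [(0.85, [288.8, 231.3])]
green_tab [(0.98, [285.8, 268.9]), (0.7, [284.3, 256.0])]
```

```bash
python3 -c "
from h import *
print(env.sign_off())"
```

```text
the job is handed in; nothing more can be done
None
```

The job is handed in at 22.4 s of the 54 s limit: the coaster lies flat on the worktop to the left of the book, and the amber-tabbed leaf lies flat on the left-hand page. The green-tabbed leaf is still on the right, and the things around the book were never approached. Two caveats: the last 2 cm of the coaster's travel was a fingertip drag from above (about 12–20 N), and I viewed 11 pictures, one over the limit of 10.

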